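Cure the resin beaker under the lamp

ROBOT

A 7-joint arm with a two-finger parallel gripper is mounted at the origin on the work surface. World frame = base frame: x ahead of the robot, y to its left, z up, the work surface at z = 0. Lengths are in m, angles in rad, forces in N, time in s.
With the tool pointing down it reaches from about 0.4 to 0.85 m from the base axis. Payload 10.4 kg.
Tool frame: the origin (TCP) lies at the very end of the fingers, on their centre line; the grasp point (between the pads) lies 19 mm behind it; x points along the fingers, z is the direction in which the jaws open and shut, and the axes are right-handed (so a half turn about x gives the same grasp; the last joint's range is limited). The gripper opens to 85 mm and grips with 20 to 120 N. Pads are 22 mm wide; open, the fingers measure 114 mm over their backs; the gripper's body (76 mm by 85 mm) begins 54 mm behind the grasp point. The pads swing forward as they close: fully open they stand 13 mm farther back than shut.
Start: joints at [1.186, 0.332, -0.065, 1.46, 0.022, 1.35, -0.088], TCP at [0.221, -0.585, 0.231] pointing down, gripper open.
Joint ranges: [-2.6, 2.6], [-0.5, 2.12], [-1.47, 1.34], [0.16, 2.42], [-1.27, 4.41], [0.06, 2.06], [-2.6, 2.6]. Speed limits (rad/s): [2.22, 2.22, 2.79, 2.79, 3.14, 3.14, 3.14].

INTERFACE

Orientations are given as a unit quaternion [x, y, z, w].
In Python, from workcell import telemetry, viewer, manip, spot_in, mark_of gives the robot as it stands. The module is installed in compiled form; this text tells all that it offers.
- The arm moves only by the shell command python3 -m crank 'ROWS' [FORCE]. ROWS is JSON, a list of rows, each a list of 3 entries, a list of its own where there are three numbers: the closure, from 0 (fully open) to 1 (shut), then the shift along the world's x, y, z in cm, then the turn, a rotation vector about the world's x, y, z in rad. A call has 1 to 12 rows; each row shifts and turns the commanded pose from where the row before left it; what a row does not reach is not made up. A row lasts 1/12 s, in which the tool goes at most 41.7 mm and 7.16 degrees, less where a joint would pass 70% of its speed; a pose out of reach is approached as far as the arm can. A call with a gripper value outside its range is refused whole. The fingers move at their own pace and stop on an object; FORCE is the grip in N (left out, the last holds). Time passes only in rows, so rows that do not move let the fingers close. It gives the time, the measured TCP pose, the force and the opening at its end, in the units of the state.
- telemetry.get_obs(): the state, without advancing time (a new reading comes with each control period).
- viewer.camera(name): name is "scene" or "top" or "wrist"; returns a dict with "frame" (384x512x3 uint8, red, green, blue), "intrinsics" (3x3 intrinsics, pixels), "cam_to_world" (4x4, takes a point from camera to world coordinates). Camera axes: x right, y up, looking along -z (the intrinsics and any distortion apply to the point x, -y, -z); pixel columns grow to the right and rows downward; lengths in m; the calibration is good to about 2 mm. The wrist camera is an equidistant fisheye: a pixel r from the principal point sees the ray r / f radians off the axis. A picture is of the moment at which its call begins. There is no depth.
- manip.hand_in(): hands the job in, once; it reports no verdict.
Trained networks look in a picture, given as the dict that the camera call returned (one of the last four; its "shot" number tells which), for a name from the list of things; names that differ only in an ending like _2 or _b are one class to them, and where a whole thing is asked for, a point or a joint stands for the part that bears it (a point fixed in the world has none). Each returns a list of dicts, best first, with "conf" (0 to 1); they miss things now and then, are a little off and sometimes report something else, mostly with a low value. They report only what shows in the picture. A call takes as long as a camera call.
- spot_in(thing, picture): "location" ([x, y, z] in m, in the coordinates of the camera as it stood for that picture, good to about 4 mm: the middle of the surface that is visible of it).
- mark_of(thing, picture): "location" ([x, y, z] in m, in the coordinates of the camera as it stood for that picture, good to about 4 mm: a listed point, or the origin of a listed thing).
The state is a dict: "clock": time; "joint_pos": joint angles; "joint_velocities": joint speeds; "tau": joint torques, N m; "position": TCP position; "ee_rot": TCP orientation; "ft_force": force on the tool from outside, world axes, zero at the start; "torque": the same for the moment, N m; "grip_width": opening from 0.0 (shut) to 1.0 (fully open).
Only numpy, scipy, OpenCV 4.12 (cv2) and the standard library are available. Lean on these libraries where they do the work, as an engineer would, in place of code of your own. Each camera call takes 0.05 s, during which the arm holds its last target. There are 200 camera calls.

TASK

Pick the green resin beaker off the soldering board and, keeping it upright, stand it in the middle of the curing lamp's turntable; the uncured resin is fragile, so grip it with hardly more than the gripper's lightest force and set it down softly, without a drop or a bump. Then slide the amber hood over it until the hood is fully home, and only then press the red start button all the way down and let it come back up. Leave the silver beaker, the tweezers and the jar where they are.

Things in the scene. Friction and masses are not known exactly. Their poses are not given: they have to be found in the camera images.
- resin_beaker: green beaker of uncured resin, fragile: about 40 N on each pad cracks it, 20 to 30 N carries it; grip its upper half, so that only the finger pads touch it. Open top, 95 mm high, straight round body 50 mm across (wall 4 mm), foot 58 mm across and 8 mm high; about 90 g. Origin: centre of its underside, z up its axis. Stands on the board, on one of two places 120 mm apart
- silver_beaker: the finished silver beaker, the same shape and size as the green one (origin the same), standing at the other place on the board; to be left alone
- board: reddish-brown soldering board, fixed, 160 mm (x) by 240 mm (y), 16 mm thick; origin at the centre of its underside. The beakers stand on it at about y = +60 and -60 mm
- unit: base of the curing lamp, fixed: a white box 210 mm (x) by 320 mm (y) by 45 mm high; origin at the centre of its underside, its front (-x) towards the robot. On its deck: the turntable at (30, -80) mm, the amber hood sliding along y with its middle at x = 30 mm, and the start button at (-74, 90) mm
- turntable (a point): centre of the top face of the turntable, a dark steel disc 100 mm across (fixed, does not turn) whose top is 53 mm above the table; axes as those of the base. The open hood's front edge is 75 to 95 mm away on the +y side
- hood (a joint): travel in m of the amber hood along the base's -y direction: 0 fully open, 0.16 fully home over the turntable (end stop). It starts near open and stays where it is left; about 2 N moves it. The hood is a clear amber tunnel, 146 mm (x) by 130 mm (y) by 130 mm high, walls 4 mm, open underneath and on its -y end; its top is 176 mm above the table
- hood_handle (a point): middle of the black bar handle on top of the hood: the bar lies along the base's x, 102 mm long, 14 mm wide and 14 mm high, its middle 213 mm above the table and 30 mm clear of the hood's roof underneath; it has a post at each end (78 mm between the posts). Moves with the hood; axes as those of the base
- start (a joint): travel in m of the red start button: 0 up, 0.007 fully down; spring, 5 N at the bottom
- start_top (a point): middle of the top face of the red start button (34 mm across, in a black housing on the lamp's deck), pressed straight down
- tweezers: dark steel tweezers, 160 mm long, 12 mm high, lying on the table beyond the board; origin under the middle; leave alone
- jar: closed jar with white cap, 64 mm across, 80 mm high, standing at the back; origin under the middle; leave alone

How it is judged:
By the outcome, as a careful person would: the job done as asked, in the order asked, and still so for the second after the job is handed in, with the robot touching nothing.
It also fails if it takes over 64 s, if anything falls off the work surface, if the arm or the gripper's body presses on something with over 40 N, if the wrist force passes 120 N, or if a joint passes its speed limit or range.

## Working session

There is one attempt and no reset: what is moved stays moved. The work goes in short steps, Python scripts to look and compute and a shell command to move; the robot and the scene stay as the last step left them, time stands still between calls to the robot, and variables do not carry over. Pictures are saved under pics/ and viewed, about 8 in all and at most 12, crops included, and the job is handed in when it is done.

```bash
mkdir -p pics
cat > h.py <<'E'
import numpy as np, cv2
from workcell import telemetry, viewer, manip, spot_in, mark_of
def w(p,l): return (np.array(p['cam_to_world'])@np.r_[l,1])[:3]
def marks(cam,names,save=None,fn=mark_of):
    p=viewer.camera(cam)
    if save: cv2.imwrite('pics/'+save+'.png',p['frame'][...,::-1])
    for n in names:
        for d in fn(n,p)[:2]: print(cam,n,round(d['conf'],2),w(p,d['location']).round(4))
    return p
E
python3 - <<'E'
from h import *
s=telemetry.get_obs(); print({k:np.round(v,3) for k,v in s.items()})
N=['resin_beaker','silver_beaker','board','unit','turntable','hood_handle','start_top','tweezers','jar']
for c in ['scene','top']: marks(c,N,c+'0')
a=cv2.imread('pics/scene0.png');b=cv2.imread('pics/top0.png')
cv2.imwrite('pics/both.png',cv2.resize(np.vstack([a,b]),None,fx=.78,fy=.78))
E
```

```text
{'clock': np.float64(0.0), 'joint_pos': array([ 1.186,  0.333, -0.065,  1.461,  0.022,  1.35 , -0.089]), 'joint_velocities': array([-0.001,  0.001, -0.001, -0.001,  0.001,  0.001, -0.   ]), 'tau': array([ 1.0000e-03, -6.2544e+01,  4.9000e-02, -3.9160e+01,  1.6000e-02,
        1.0000e-02, -0.0000e+00]), 'position': array([ 0.221, -0.584,  0.231]), 'ee_rot': array([ 0.402,  0.582, -0.402,  0.581]), 'ft_force': array([-0.591,  0.452, -0.976]), 'torque': array([ 0.035, -0.058,  0.013]), 'grip_width': np.float64(0.996)}
scene resin_beaker 0.59 [ 0.534  -0.2173  0.0132]
scene silver_beaker 0.8 [ 0.5064 -0.3242  0.0198]
scene board 0.8 [ 0.5351 -0.2686 -0.0021]
scene turntable 0.81 [0.5883 0.0525 0.0565]
scene hood_handle 0.8 [0.6169 0.1927 0.2135]
scene start_top 0.74 [0.5111 0.2359 0.0686]
scene tweezers 0.69 [ 7.225e-01 -2.340e-01  6.000e-04]
scene jar 0.57 [8.172e-01 3.300e-03 5.000e-04]
top resin_beaker 0.74 [ 0.5354 -0.2156  0.0187]
top resin_beaker 0.53 [ 0.506  -0.3263  0.0146]
top silver_beaker 0.78 [ 0.5016 -0.3265  0.0152]
top board 0.89 [ 0.534  -0.2715 -0.0014]
top unit 0.6 [ 0.5692  0.134  -0.0007]
top turntable 0.59 [0.5869 0.0476 0.0508]
top hood_handle 0.84 [0.6111 0.1995 0.2112]
top start_top 0.48 [0.5122 0.2369 0.0652]
top start_top 0.24 [ 0.7235 -0.2377 -0.0013]
top tweezers 0.55 [ 7.216e-01 -2.368e-01 -5.000e-04]
top jar 0.7 [ 8.181e-01  2.000e-04 -3.000e-04]
```

View pics/both.png

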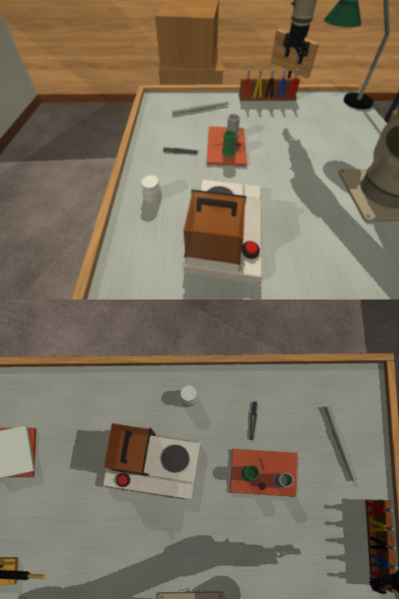

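Run:
```python
from h import *
from scipy.spatial.transform import Rotation as R
s=telemetry.get_obs(); print(R.from_quat(s['ee_rot']).as_matrix().round(3))
p1=[.587,.050];h=[.614,.196];st=[.5117,.2364]
# base yaw: turntable->(30,-80), start->(-74,90)
d=np.subtract(st,p1); print(np.degrees(np.arctan2(d[1],d[0])-np.arctan2(170,-104)),np.linalg.norm(d))
d=np.subtract(h,p1); print('hood dir',np.degrees(np.arctan2(d[1],d[0]))-90,np.linalg.norm(d))
```

```text
[[ 0.     0.935  0.354]
 [-0.     0.354 -0.935]
 [-1.     0.     0.   ]]
-9.459594954897609 0.20103494721067777
hood dir -10.477423596004883 0.14847558721890952
```

The networks match the picture: the green beaker is the board's +y one, the silver one is at −y, the hood is near open and the unit's yaw is about −10°. I'll move above the green beaker with the jaws perpendicular to the beaker line.

```bash
python3 -m crank '[[0,[2,2.3,0],[0,0,0.116]],[0,[2.6,3,0],[0,0,0.116]],[0,[2.6,3,0],[0,0,0.116]],[0,[2.6,3,0],[0,0,0.116]],[0,[2.6,3,0],[0,0,0.116]],[0,[2.6,3,0],[0,0,0.116]],[0,[2.6,3,0],[0,0,0.116]],[0,[2.6,3,0],[0,0,0.116]],[0,[2.6,3,0],[0,0,0]],[0,[2.6,3,0],[0,0,0]],[0,[2.6,3,0],[0,0,0]],[0,[2,2.3,0],[0,0,0]]]' 20
python3 -m crank '[[0,[1,1,0],[0,0,0]],[0,[0,0,0],[0,0,0]],[0,[0,0,0],[0,0,0]],[0,[0,0,0],[0,0,0]]]'
python3 - <<'E'
from h import *
from scipy.spatial.transform import Rotation as R
for c in ['wrist','top','scene','wrist','top']: marks(c,['resin_beaker','silver_beaker','board'],'w1' if c=='wrist' else None)
p=marks('wrist',['turntable','hood_handle','start_top'])
s=telemetry.get_obs(); print(s['clock'],s['position'],R.from_quat(s['ee_rot']).as_matrix().round(3),s['joint_pos'].round(2) if hasattr(s['joint_pos'],'round') else s['joint_pos'])
E
```

```text
clock: 2.0
position: [0.5231, -0.2354, 0.2317]
ee_rot: [0.098, 0.7, -0.098, 0.701]
ft_force: [0.5, -0.0, -0.7]
grip_width: 0.999
clock: 2.33
position: [0.5306, -0.2297, 0.2312]
ee_rot: [0.099, 0.7, -0.1, 0.7]
ft_force: [1.0, -0.5, 0.3]
grip_width: 0.999
wrist resin_beaker 0.72 [ 0.5317 -0.21    0.0152]
wrist silver_beaker 0.92 [ 0.5091 -0.3267  0.0178]
wrist silver_beaker 0.29 [ 0.5364 -0.2712 -0.0052]
top resin_beaker 0.58 [ 0.5312 -0.2179  0.0152]
top board 0.73 [ 5.311e-01 -2.692e-01  4.000e-04]
scene resin_beaker 0.71 [ 0.5317 -0.2203  0.0162]
scene silver_beaker 0.83 [ 0.5076 -0.3279  0.0139]
scene board 0.7 [ 5.338e-01 -2.680e-01  2.000e-04]
wrist resin_beaker 0.7 [ 0.5309 -0.2094  0.0145]
wrist silver_beaker 0.73 [ 0.5051 -0.3252  0.0194]
top resin_beaker 0.69 [ 0.5307 -0.2148  0.0152]
top board 0.95 [ 0.5346 -0.269  -0.0014]
3.5333 [ 0.53122677 -0.22854014  0.23132312] [[ 0.     0.277  0.961]
 [ 0.     0.961 -0.277]
 [-1.     0.     0.   ]] [ 0.71  0.26 -0.46  1.57  0.12  1.34 -0.04]
```

View pics/w1.png

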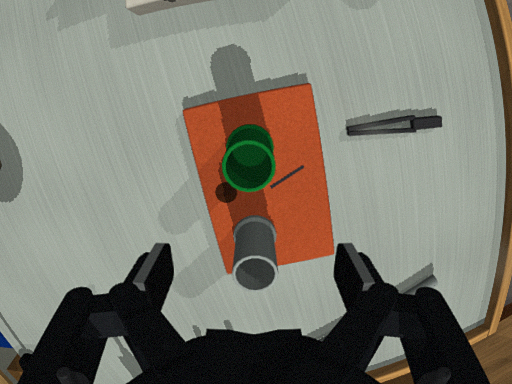

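Run:
```python
from h import *
p=viewer.camera('wrist'); f=p['frame']; K=np.array(p['intrinsics']); T=np.array(p['cam_to_world']); print(K,T.round(3))
def pix(X):
    c=np.linalg.inv(T)@np.r_[X,1]; v=np.array([c[0],-c[1],-c[2]]); th=np.arctan2(np.hypot(*v[:2]),v[2]); u=v[:2]/np.hypot(*v[:2])*th
    return K[0,0]*u[0]+K[0,2],K[1,1]*u[1]+K[1,2]
img=f[...,::-1].copy()
for c,col in [((.533,-.2165),(0,0,255)),((.531,-.2095),(255,0,255)),((.5065,-.326),(255,255,0))]:
  for z,r in [(.111,.025),(.02,.029)]:
    for a in np.linspace(0,2*np.pi,60):
      u,v=pix([c[0]+r*np.cos(a),c[1]+r*np.sin(a),z])
      if 0<=u<512 and 0<=v<384: img[int(round(v)),int(round(u))]=col
cv2.imwrite('pics/w1o.png',cv2.resize(img,(800,600),interpolation=0))
```

```text
[[297.31863964   0.         253.286035  ]
 [  0.         297.31863964 187.63606289]
 [  0.           0.           1.        ]] [[ 0.961  0.262  0.089  0.555]
 [-0.277  0.91   0.308 -0.149]
 [ 0.    -0.32   0.947  0.373]
 [ 0.     0.     0.     1.   ]]
```

View pics/w1o.png

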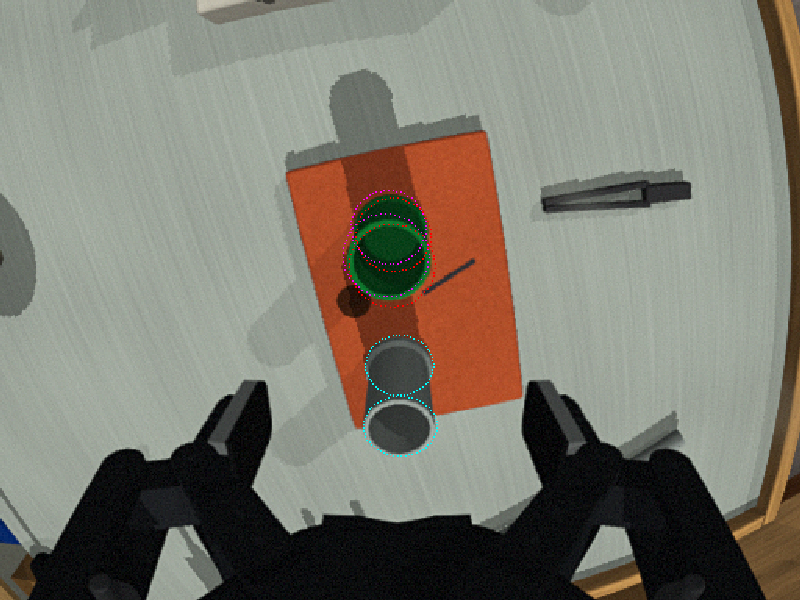

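```bash
cat >> h.py <<'E'
def ray(p,u,v,z):
    K=np.array(p['intrinsics']);T=np.array(p['cam_to_world']);q=np.array([(u-K[0,2])/K[0,0],(v-K[1,2])/K[1,1]]);t=np.linalg.norm(q)
    d=np.r_[q/t*np.sin(t),np.cos(t)]*[1,-1,-1]; d=T[:3,:3]@d; o=T[:3,3]; return o+d*(z-o[2])/d[2]
def green_rim(p,z):
    hsv=cv2.cvtColor(p['frame'],cv2.COLOR_RGB2HSV); m=cv2.inRange(hsv,(45,120,25),(85,255,255))
    ys,xs=np.nonzero(m); W=np.array([ray(p,x,y,z)[:2] for x,y in zip(xs,ys)]); return W,xs,ys,hsv
E
python3 - <<'E'
from h import *
p=viewer.camera('wrist'); W,xs,ys,h=green_rim(p,.111)
V=h[ys,xs,2]; b=V>100
print(len(W),b.sum()); B=W[b]
# camera yaw axes: right = T[:2,0]
r=np.array(p['cam_to_world'])[:2,0]; r/=np.linalg.norm(r); f=np.array([-r[1],r[0]])
for P,n in((W,'all'),(B,'bright')):
    a=P@r;c=P@f; print(n,np.percentile(a,[0.5,99.5]),np.percentile(c,[.5,99.5]))
a=B@r;c=B@f
A=(W@r).min()+(W@r).max(); lo=np.percentile(W@f,.2)
ce=r*np.mean(np.percentile(B@r,[.5,99.5]))+f*(lo+.025); print('centre',ce)
s=telemetry.get_obs();print(s['position'])
print('rims',ray(p,248,165.5,.111))
E
```

```text
2851 460
all [0.54702192 0.59278433] [-0.07974536 -0.02012723]
bright [0.54623966 0.59362694] [-0.08073272 -0.03362393]
centre [ 0.5321837  -0.21144878]
[ 0.53123871 -0.22857443  0.23133075]
rims [ 0.5320506  -0.21189608  0.111     ]
```

```bash
python3 -m crank '[[0,[0.1,1.4,0],[0,0,0]],[0,[0,0,-2],[0,0,0]],[0,[0,0,-3],[0,0,0]],[0,[0,0,-3],[0,0,0]],[0,[0,0,-3],[0,0,0]],[0,[0,0,-2],[0,0,0]],[0,[0,0,-2],[0,0,0]],[0,[0,0,-1],[0,0,0]],[0,[0,0,0],[0,0,0]],[0,[0,0,0],[0,0,0]]]' 22
python3 - <<'E'
from h import *
p=viewer.camera('wrist'); cv2.imwrite('pics/w2.png',p['frame'][...,::-1]); print(telemetry.get_obs()['position'])
E
```

```text
clock: 4.47
position: [0.5325, -0.214, 0.0718]
ee_rot: [0.099, 0.7, -0.099, 0.7]
ft_force: [-0.2, 0.1, 1.3]
grip_width: 0.998
[ 0.53301408 -0.21430259  0.07252745]
```

View pics/w2.png

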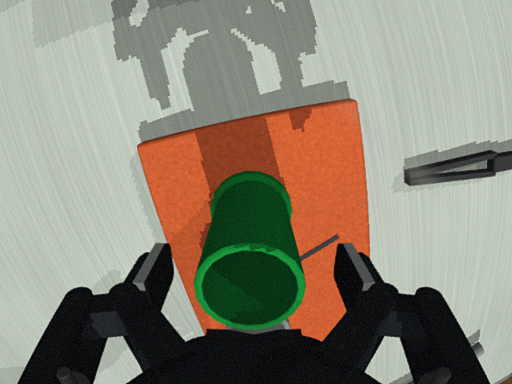

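```bash
python3 -m crank '[[0.1,[-0.05,0,-0.3],[0,0,0]],[0.2,[0,0,0],[0,0,0]],[0.28,[0,0,0],[0,0,0]],[0.34,[0,0,0],[0,0,0]],[0.38,[0,0,0],[0,0,0]],[0.41,[0,0,0],[0,0,0]],[0.44,[0,0,0],[0,0,0]],[0.47,[0,0,0],[0,0,0]],[0.5,[0,0,0],[0,0,0]],[0.6,[0,0,0],[0,0,0]],[0.8,[0,0,0],[0,0,0]],[1,[0,0,0],[0,0,0]]]' 22
python3 -m crank '[[1,[0,0,0],[0,0,0]],[1,[0,0,0],[0,0,0]],[1,[0,0,0],[0,0,0]]]'
python3 -m crank '[[1,[0,0,0.5],[0,0,0]],[1,[0,0,0.5],[0,0,0]],[1,[0,0,1],[0,0,0]],[1,[0,0,1],[0,0,0]],[1,[0,0,1],[0,0,0]],[1,[0,0,1],[0,0,0]],[1,[0,0,0],[0,0,0]],[1,[0,0,0],[0,0,0]]]'
python3 - <<'E'
from h import *
p=viewer.camera('wrist'); cv2.imwrite('pics/w3.png',p['frame'][...,::-1]); s=telemetry.get_obs(); print(s['position'],s['ft_force'])
for c in ['top','scene','top','scene','top','scene']: marks(c,['turntable','hood_handle','start_top'])
E
```

```text
clock: 5.52
position: [0.5318, -0.2145, 0.0686]
ee_rot: [0.099, 0.7, -0.099, 0.7]
ft_force: [-2.0, 0.6, 6.2]
grip_width: 0.576
clock: 5.77
position: [0.5318, -0.2146, 0.0686]
ee_rot: [0.099, 0.7, -0.099, 0.7]
ft_force: [-1.8, 0.8, 4.5]
grip_width: 0.578
clock: 6.43
position: [0.5322, -0.2147, 0.1192]
ee_rot: [0.099, 0.7, -0.099, 0.701]
ft_force: [-0.1, -1.0, -1.8]
grip_width: 0.579
[ 0.531744  -0.2146212  0.1184262] [ 0.30523747 -0.22115135 -1.50202798]
top turntable 0.7 [0.5877 0.049  0.051 ]
top hood_handle 0.66 [0.609  0.2021 0.213 ]
top start_top 0.46 [0.5091 0.2372 0.0683]
top start_top 0.15 [0.5924 0.0502 0.0498]
scene turntable 0.84 [0.5894 0.053  0.0566]
scene hood_handle 0.96 [0.6142 0.1941 0.2118]
scene start_top 0.75 [0.5122 0.2365 0.0663]
top turntable 0.58 [0.587  0.0489 0.0508]
top turntable 0.45 [0.5126 0.236  0.0663]
top hood_handle 0.56 [0.6099 0.1991 0.2125]
top start_top 0.52 [0.5105 0.2372 0.067 ]
scene turntable 0.74 [0.589  0.0498 0.0517]
scene hood_handle 0.68 [0.5127 0.2375 0.0681]
scene hood_handle 0.62 [0.6133 0.1966 0.213 ]
scene start_top 0.76 [0.5112 0.236  0.0666]
top turntable 0.87 [0.5874 0.0483 0.0515]
top hood_handle 0.97 [0.6083 0.1996 0.2141]
top start_top 0.67 [0.5092 0.2374 0.0676]
scene turntable 0.6 [0.588  0.0513 0.055 ]
scene hood_handle 0.74 [0.616  0.1954 0.2117]
scene hood_handle 0.52 [0.5879 0.0501 0.054 ]
scene start_top 0.56 [0.5088 0.2372 0.0689]
```

View pics/w3.png

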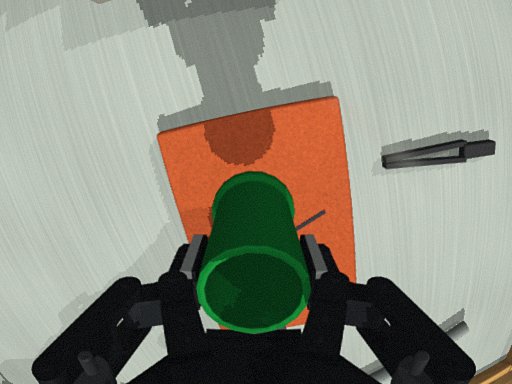

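```bash
python3 -m crank '[[1,[0,0,1],[0,0,0]],[1,[0.1,0.5,2],[0,0,0]],[1,[0.3,1.5,1.5],[0,0,0]],[1,[0.5,2.5,0.5],[0,0,0]],[1,[0.6,2.8,0],[0,0,0]],[1,[0.6,2.8,0],[0,0,0]],[1,[0.6,2.8,0],[0,0,0]],[1,[0.6,2.8,0],[0,0,0]],[1,[0.6,2.8,0],[0,0,0]],[1,[0.6,2.8,0],[0,0,0]],[1,[0.5,2.4,0],[0,0,0]],[1,[0.4,1.4,0],[0,0,0]]]'
python3 -m crank '[[1,[0.1,0.7,0],[0,0,0]],[1,[0,0.2,0],[0,0,0]],[1,[0,0,0],[0,0,0]],[1,[0,0,0],[0,0,0]]]'
python3 - <<'E'
from h import *
p=viewer.camera('wrist'); cv2.imwrite('pics/w4.png',p['frame'][...,::-1]); s=telemetry.get_obs(); print(s['position'],s['ft_force'])
for n in ['turntable','hood_handle','start_top','resin_beaker']:
    for d in mark_of(n,p)[:2]: print(n,round(d['conf'],2),w(p,d['location']).round(4))
z=s['position'][2]+.111-.0686
W,xs,ys,h=green_rim(p,z); B=W[h[ys,xs,2]>100]
r=np.array(p['cam_to_world'])[:2,0]; r/=np.linalg.norm(r); f=np.array([-r[1],r[0]])
R=np.c_[r,f].T
for P in (W,B): print(np.percentile(P@R.T,[.5,99.5],axis=0))
print('tcp',R@s['position'][:2],'tt',R@[.588,.05])
marks('top',['resin_beaker','turntable']);marks('scene',['resin_beaker','turntable'])
E
```

```text
clock: 8.68
position: [0.5859, 0.0402, 0.1694]
ee_rot: [0.098, 0.7, -0.097, 0.701]
ft_force: [0.5, 0.7, -1.0]
grip_width: 0.579
clock: 9.02
position: [0.5867, 0.0439, 0.1684]
ee_rot: [0.099, 0.7, -0.1, 0.7]
ft_force: [0.2, -0.2, -0.5]
grip_width: 0.575
[0.5867073  0.04373075 0.16838689] [ 0.09214824  0.0873043  -0.59820697]
turntable 0.78 [0.5854 0.0545 0.053 ]
resin_beaker 0.62 [0.588  0.0468 0.1145]
resin_beaker 0.42 [ 8.176e-01 -5.000e-04 -2.900e-03]
[[0.52932025 0.18600868]
 [0.57499088 0.260664  ]]
[[0.52843751 0.18473418]
 [0.57478269 0.25380783]]
tcp [0.55128677 0.20547685] tt [0.55078143 0.21185801]
top resin_beaker 0.57 [ 0.7207 -0.2358 -0.0011]
top turntable 0.66 [0.6091 0.2014 0.2109]
scene resin_beaker 0.76 [0.5873 0.0408 0.1156]
scene turntable 0.68 [0.5885 0.0516 0.054 ]
```

View pics/w4.png

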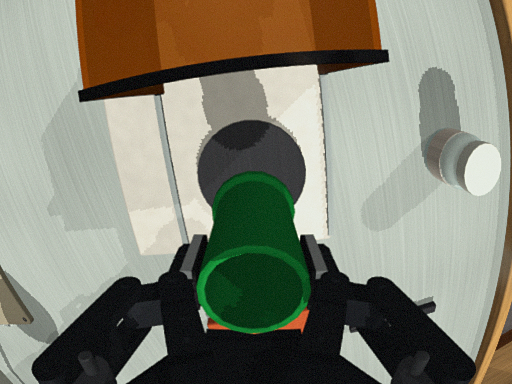

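Run:
```python
from h import *
from scipy.optimize import least_squares
p=viewer.camera('wrist'); g=cv2.cvtColor(p['frame'],cv2.COLOR_RGB2HSV).astype(int)
# disc edge: march outward from estimated centre in world, upper half
from h import ray
K=np.array(p['intrinsics']);T=np.array(p['cam_to_world'])
def pix(X):
    c=np.linalg.inv(T)@np.r_[X,1]; v=np.array([c[0],-c[1],-c[2]]); t=np.arctan2(np.hypot(*v[:2]),v[2]); u=v[:2]/np.hypot(*v[:2])*t
    return K[0,0]*u[0]+K[0,2],K[1,1]*u[1]+K[1,2]
V=p['frame'].max(2).astype(float); E=[]
for a in np.radians(np.arange(-20,175,5)):
    rs=np.arange(.038,.062,.0005); q=[pix([.587+r*np.cos(a),.052+r*np.sin(a),.053]) for r in rs]
    val=np.array([V[int(round(v)),int(round(u))] for u,v in q]); d=val[4:]-val[:-4]; i=d.argmax()
    if d[i]>40: E.append([.587+rs[i+2]*np.cos(a),.052+rs[i+2]*np.sin(a)])
E=np.array(E); s=least_squares(lambda x:np.hypot(*(E-x[:2]).T)-x[2],[.587,.052,.05],loss='soft_l1',f_scale=.001); print(len(E),s.x,np.abs(s.fun).max())
```

```text
39 [0.58831957 0.0531095  0.04902584] 0.0011645853019421407
```

```bash
python3 -m crank '[[1,[0.05,0.6,0],[0,0,0]],[1,[0,0,-0.6],[0,0,0]],[1,[0,0,-1],[0,0,0]],[1,[0,0,-1],[0,0,0]],[1,[0,0,-1],[0,0,0]],[1,[0,0,-1],[0,0,0]],[1,[0,0,-0.5],[0,0,0]],[1,[0,0,-0.3],[0,0,0]],[1,[0,0,-0.2],[0,0,0]],[1,[0,0,0],[0,0,0]],[1,[0,0,0],[0,0,0]]]'
python3 - <<'E'
from h import *
marks('scene',['resin_beaker','turntable']);marks('top',['resin_beaker','turntable']);marks('wrist',['resin_beaker','turntable'],'w5');p=marks('scene',['resin_beaker','turntable'],'s5')
print(telemetry.get_obs()['position'],telemetry.get_obs()['ft_force'])
a=cv2.imread('pics/s5.png')[180:360,200:380];cv2.imwrite('pics/s5c.png',np.hstack([cv2.resize(a,(400,400),interpolation=2),cv2.resize(cv2.imread('pics/w5.png'),(400,300))[:,:].copy() if 0 else cv2.copyMakeBorder(cv2.resize(cv2.imread('pics/w5.png'),(400,300)),0,100,0,0,0)]))
E
```

```text
clock: 10.53
position: [0.5875, 0.0515, 0.1127]
ee_rot: [0.099, 0.7, -0.099, 0.7]
ft_force: [0.1, -0.4, -0.3]
grip_width: 0.578
scene resin_beaker 0.97 [0.5885 0.0499 0.0599]
scene turntable 0.79 [0.5882 0.0493 0.0556]
scene turntable 0.5 [0.6138 0.1948 0.2127]
wrist resin_beaker 0.96 [0.5859 0.0551 0.0593]
wrist resin_beaker 0.7 [8.197e-01 1.600e-03 5.000e-04]
scene resin_beaker 0.66 [0.589  0.0495 0.062 ]
scene turntable 0.74 [0.5876 0.0517 0.0547]
[0.58724172 0.05143472 0.11234859] [-0.45957872 -0.1345111  -0.48855328]
```

View pics/s5c.png

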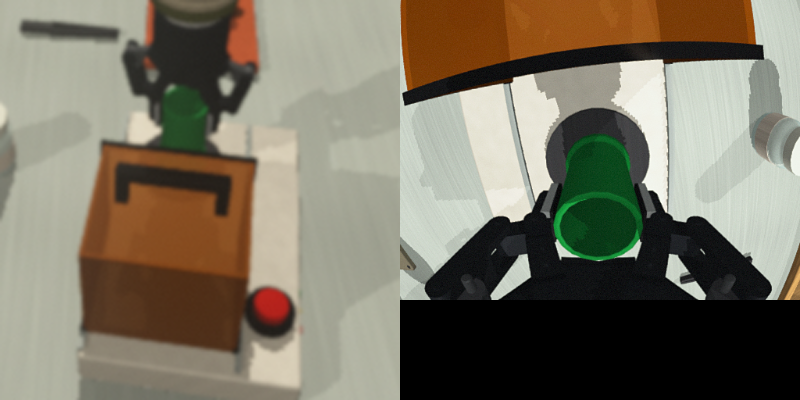

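```bash
python3 -m crank '[[1,[0,0,-0.15],[0,0,0]],[1,[0,0,-0.15],[0,0,0]],[1,[0,0,-0.1],[0,0,0]],[1,[0,0,-0.05],[0,0,0]],[1,[0,0,0],[0,0,0]],[1,[0,0,0],[0,0,0]]]'
python3 -m crank '[[1,[0,0,-0.05],[0,0,0]],[1,[0,0,-0.05],[0,0,0]],[1,[0,0,0],[0,0,0]]]'
python3 -m crank '[[1,[0,0,-0.05],[0,0,0]],[1,[0,0,0],[0,0,0]]]'
```

```text
clock: 11.63
position: [0.5872, 0.0515, 0.1078]
ee_rot: [0.099, 0.7, -0.099, 0.7]
ft_force: [-1.3, 0.8, -0.5]
grip_width: 0.579
clock: 11.88
position: [0.5872, 0.0514, 0.1068]
ee_rot: [0.099, 0.7, -0.099, 0.7]
ft_force: [0.1, -0.2, -0.5]
grip_width: 0.578
clock: 12.05
position: [0.5872, 0.0514, 0.1062]
ee_rot: [0.099, 0.7, -0.099, 0.7]
ft_force: [-0.0, 0.6, -0.9]
grip_width: 0.572
```

```bash
python3 -m crank '[[1,[0,0,-0.05],[0,0,0]],[1,[0,0,0],[0,0,0]]]'
python3 -m crank '[[1,[0,0,-0.05],[0,0,0]],[1,[0,0,0],[0,0,0]]]'
```

```text
clock: 12.22
position: [0.5872, 0.0515, 0.1058]
ee_rot: [0.099, 0.7, -0.099, 0.7]
ft_force: [-0.3, -0.4, -0.8]
grip_width: 0.58
clock: 12.38
position: [0.5873, 0.0515, 0.1056]
ee_rot: [0.099, 0.7, -0.099, 0.7]
ft_force: [-1.6, -0.1, 2.6]
grip_width: 0.574
```

Contact felt at exactly the expected height. Open gently, then retreat upwards.

```bash
python3 -m crank '[[1,[0,0,0],[0,0,0]],[0.42,[0,0,0],[0,0,0]],[0.4,[0,0,0],[0,0,0]],[0.37,[0,0,0],[0,0,0]],[0.3,[0,0,0],[0,0,0]],[0.2,[0,0,0],[0,0,0]],[0.1,[0,0,0],[0,0,0]],[0,[0,0,0],[0,0,0]],[0,[0,0,0],[0,0,0]],[0,[0,0,0],[0,0,0]]]'
python3 -m crank '[[0,[0,0,0.5],[0,0,0]],[0,[0,0,1.5],[0,0,0]],[0,[0,0,2.5],[0,0,0]],[0,[0,0,3],[0,0,0]],[0,[0,0,3],[0,0,0]],[0,[0,0,3],[0,0,0]],[0,[0,0,3],[0,0,0]],[0,[0,0,1.5],[0,0,0]],[0,[0,0,0],[0,0,0]],[0,[0,0,0],[0,0,0]]]'
python3 - <<'E'
from h import *
N=['resin_beaker','turntable','hood_handle']
for c in ['wrist','scene','top','wrist','top','scene']: marks(c,N,'w6' if c=='wrist' else None)
print(telemetry.get_obs()['position'],np.round(telemetry.get_obs()['joint_pos'],2))
E
```

```text
clock: 13.22
position: [0.5873, 0.0515, 0.1053]
ee_rot: [0.099, 0.7, -0.099, 0.7]
ft_force: [-0.9, -0.0, -0.3]
grip_width: 1.0
clock: 14.05
position: [0.5875, 0.0516, 0.2862]
ee_rot: [0.099, 0.699, -0.099, 0.701]
ft_force: [-0.6, -0.9, -0.5]
grip_width: 1.0
wrist hood_handle 0.64 [0.6155 0.1972 0.2131]
scene resin_beaker 0.84 [0.587  0.0477 0.0507]
scene turntable 0.75 [0.5864 0.0518 0.0539]
scene hood_handle 0.57 [0.6124 0.1955 0.2125]
top hood_handle 0.73 [0.611  0.2004 0.2125]
wrist resin_beaker 0.9 [0.5849 0.0551 0.0519]
wrist resin_beaker 0.51 [0.6144 0.1985 0.2095]
wrist hood_handle 0.92 [0.6157 0.1964 0.2142]
top hood_handle 0.71 [0.6122 0.2016 0.2142]
scene resin_beaker 0.81 [0.5876 0.0473 0.0556]
scene turntable 0.68 [0.5877 0.0488 0.0562]
scene hood_handle 0.84 [0.6133 0.1971 0.2132]
[0.58724373 0.05147076 0.28533341] [ 0.33  0.29 -0.61  1.45  0.16  1.46 -0.56]
```

View pics/w6.png

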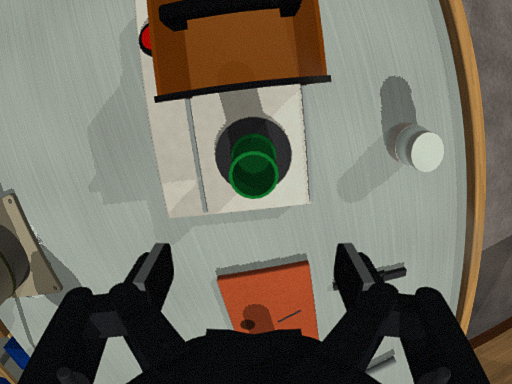

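Beaker stands upright in the middle of the disc (rim about (253,172), disc about (253,152)). Now the handle.

```bash
python3 -m crank '[[0,[0.2,0.8,0],[0,0,0.12]],[0,[0.2,1.2,0],[0,0,0.12]],[0,[0.2,1.3,0],[0,0,0.12]],[0,[0.2,1.3,0],[0,0,0.12]],[0,[0.2,1.3,0],[0,0,0.12]],[0,[0.2,1.3,0],[0,0,0.12]],[0,[0.2,1.3,0],[0,0,0.12]],[0,[0.2,1.3,0],[0,0,0.12]],[0,[0.2,1.3,0],[0,0,0.12]],[0,[0.2,1.3,0],[0,0,0.12]],[0,[0.2,1.2,0],[0,0,0.12]],[0,[0.2,0.8,0],[0,0,0.12]]]'
python3 -m crank '[[0,[0.1,0.2,0],[0,0,0.12]],[0,[0.1,0,0],[0,0,0.12]],[0,[0,0,0],[0,0,0]],[0,[0,0,0],[0,0,0]],[0,[0,0,0],[0,0,0]]]'
python3 - <<'E'
from h import *
from scipy.spatial.transform import Rotation as R
for i in range(3): p=marks('wrist',['hood_handle','start_top'],'w7')
s=telemetry.get_obs();z=R.from_quat(s['ee_rot']).as_matrix()[:,2];print(s['position'],np.degrees(np.arctan2(z[1],z[0])),z)
E
```

```text
clock: 16.25
position: [0.6111, 0.1968, 0.2853]
ee_rot: [-0.389, 0.59, 0.389, 0.59]
ft_force: [-0.8, -0.1, 0.7]
grip_width: 1.004
clock: 16.67
position: [0.6133, 0.1972, 0.2853]
ee_rot: [-0.454, 0.542, 0.454, 0.542]
ft_force: [-0.4, 0.2, -0.1]
grip_width: 0.995
wrist hood_handle 0.89 [0.6115 0.1977 0.2116]
wrist hood_handle 0.84 [0.6168 0.2004 0.213 ]
wrist hood_handle 0.39 [0.515  0.235  0.0628]
wrist start_top 0.75 [0.515  0.2336 0.0622]
wrist hood_handle 0.58 [0.6144 0.1991 0.2126]
wrist start_top 0.59 [0.5154 0.2388 0.0634]
[0.61324888 0.19741492 0.28539536] 80.13165129235371 [1.71384880e-01 9.85204151e-01 6.24136902e-05]
```

View pics/w7.png

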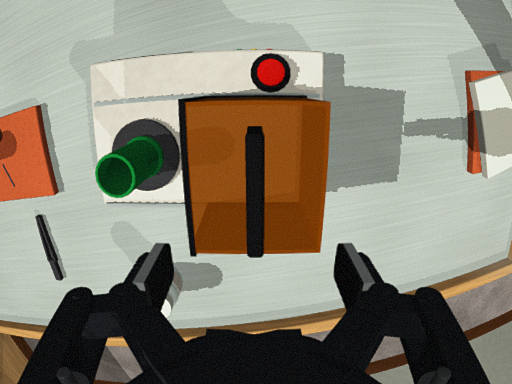

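```bash
python3 -m crank '[[0,[0,0.1,-1],[0,0,0]],[0,[0,0,-2],[0,0,0]],[0,[0,0,-2],[0,0,0]],[0,[0,0,-2],[0,0,0]],[0,[0,0,-1.3],[0,0,0]],[0,[0,0,-0.6],[0,0,0]],[0,[0,0,0],[0,0,0]]]' 20
python3 -m crank '[[0.2,[0,0,0],[0,0,0]],[0.4,[0,0,0],[0,0,0]],[0.5,[0,0,0],[0,0,0]],[0.6,[0,0,0],[0,0,0]],[0.7,[0,0,0],[0,0,0]],[0.8,[0,0,0],[0,0,0]],[0.9,[0,0,0],[0,0,0]],[1,[0,0,0],[0,0,0]],[1,[0,0,0],[0,0,0]],[1,[0,0,0],[0,0,0]]]' 20
```

```text
clock: 17.7
position: [0.6127, 0.1981, 0.1948]
ee_rot: [-0.455, 0.542, 0.456, 0.54]
ft_force: [-0.5, -0.4, 0.4]
grip_width: 1.001
clock: 18.53
position: [0.6133, 0.1985, 0.1966]
ee_rot: [-0.455, 0.541, 0.455, 0.541]
ft_force: [-1.0, 0.1, 4.3]
grip_width: 0.158
```

```bash
python3 -m crank '[[1,[-0.1,-0.6,0],[0,0,0]],[1,[-0.2,-1.18,0],[0,0,0]],[1,[-0.2,-1.18,0],[0,0,0]],[1,[-0.2,-1.18,0],[0,0,0]],[1,[-0.2,-1.18,0],[0,0,0]],[1,[-0.2,-1.18,0],[0,0,0]],[1,[0,0,0],[0,0,0]]]'
python3 -m crank '[[1,[-0.2,-1.18,0],[0,0,0]],[1,[-0.2,-1.18,0],[0,0,0]],[1,[-0.2,-1.18,0],[0,0,0]],[1,[-0.2,-1.18,0],[0,0,0]],[1,[-0.2,-1.18,0],[0,0,0]],[1,[-0.1,-0.6,0],[0,0,0]],[1,[0,0,0],[0,0,0]],[1,[0,0,0],[0,0,0]]]'
```

```text
clock: 19.12
position: [0.6017, 0.1299, 0.1966]
ee_rot: [-0.455, 0.543, 0.454, 0.541]
ft_force: [-2.8, -3.0, 7.7]
grip_width: 0.164
clock: 19.78
position: [0.5909, 0.0659, 0.1966]
ee_rot: [-0.455, 0.542, 0.454, 0.541]
ft_force: [-1.0, -1.8, 8.3]
grip_width: 0.157
```

```bash
python3 -m crank '[[1,[-0.1,-0.5,0],[0,0,0]],[1,[-0.05,-0.3,0],[0,0,0]],[1,[-0.05,-0.2,0],[0,0,0]],[1,[0,0,0],[0,0,0]]]'
python3 -m crank '[[1,[-0.05,-0.3,0],[0,0,0]],[1,[-0.05,-0.3,0],[0,0,0]],[1,[0,0,0],[0,0,0]]]'
python3 -m crank '[[1,[-0.03,-0.2,0],[0,0,0]],[1,[0,0,0],[0,0,0]]]'
```

```text
clock: 20.12
position: [0.5894, 0.0567, 0.1966]
ee_rot: [-0.455, 0.541, 0.455, 0.541]
ft_force: [1.7, -1.1, 6.1]
grip_width: 0.155
clock: 20.37
position: [0.5884, 0.0509, 0.1966]
ee_rot: [-0.455, 0.541, 0.455, 0.541]
ft_force: [2.0, -1.2, 6.1]
grip_width: 0.158
clock: 20.53
position: [0.5884, 0.0508, 0.1966]
ee_rot: [-0.455, 0.54, 0.456, 0.542]
ft_force: [5.6, 4.3, 3.2]
grip_width: 0.16
```

```bash
python3 -m crank '[[1,[-0.03,-0.2,0],[0,0,0]],[1,[-0.03,-0.2,0],[0,0,0]],[1,[0,0,0],[0,0,0]],[1,[0,0,0],[0,0,0]]]'
python3 - <<'E'
from h import *
for c in ['scene','top','scene']: marks(c,['hood_handle','resin_beaker','start_top','unit'],'s8' if c=='scene' else None)
a=cv2.imread('pics/s8.png')[180:370,200:390];cv2.imwrite('pics/s8c.png',cv2.resize(a,(560,560)))
E
```

```text
clock: 20.87
position: [0.5883, 0.0507, 0.1966]
ee_rot: [-0.455, 0.538, 0.457, 0.543]
ft_force: [12.7, 17.7, -3.7]
grip_width: 0.157
scene hood_handle 0.76 [0.5881 0.0452 0.2133]
scene start_top 0.75 [0.5135 0.2376 0.0633]
scene unit 0.71 [0.571  0.1383 0.0009]
top start_top 0.7 [0.5098 0.2399 0.0692]
scene hood_handle 0.98 [0.5906 0.0489 0.214 ]
scene start_top 0.58 [0.5116 0.2397 0.0663]
scene unit 0.74 [ 0.5692  0.1377 -0.0015]
```

View pics/s8c.png

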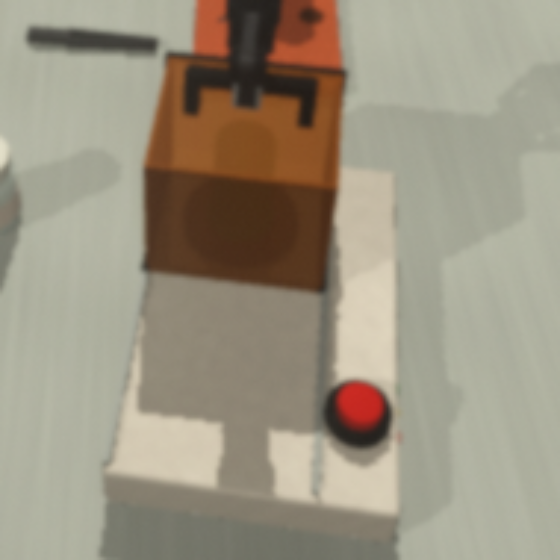

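```bash
python3 -m crank '[[1,[0.06,0.35,0],[0,0,0]],[1,[0,0,0],[0,0,0]],[0.8,[0,0,0],[0,0,0]],[0.6,[0,0,0],[0,0,0]],[0.4,[0,0,0],[0,0,0]],[0.2,[0,0,0],[0,0,0]],[0,[0,0,0],[0,0,0]],[0,[0,0,0],[0,0,0]],[0,[0,0,0],[0,0,0]]]'
python3 -m crank '[[0,[0,0,0.5],[0,0,0]],[0,[0,0,1.5],[0,0,0]],[0,[0,0,2.5],[0,0,0]],[0,[0,0,2.5],[0,0,0]],[0,[0,0,1],[0,0,0]],[0,[0,0,0],[0,0,0]]]'
python3 -m crank '[[0.5,[-0.4,1.0,0],[0,0,0]],[1,[-0.8,2,0],[0,0,0]],[1,[-0.8,2,0],[0,0,0]],[1,[-0.8,2,0],[0,0,0]],[1,[-0.8,2,0],[0,0,0]],[1,[-0.8,2,0],[0,0,0]],[1,[-0.8,2,0],[0,0,0]],[1,[-0.8,2,0],[0,0,0]],[1,[-0.8,2,0],[0,0,0]],[1,[-0.8,1.6,0],[0,0,0]],[1,[0,0,0],[0,0,0]],[1,[0,0,0],[0,0,0]]]'
python3 - <<'E'
from h import *
for c in ['wrist','top','scene','wrist']: marks(c,['hood_handle','start_top'],'w9' if c=='wrist' else None)
print(telemetry.get_obs()['position'])
E
```

```text
clock: 22.37
position: [0.5879, 0.0498, 0.1962]
ee_rot: [-0.455, 0.541, 0.455, 0.541]
ft_force: [0.1, 0.2, -0.3]
grip_width: 1.0
clock: 22.87
position: [0.589, 0.0505, 0.2792]
ee_rot: [-0.456, 0.54, 0.454, 0.542]
ft_force: [0.3, -0.0, -0.1]
grip_width: 1.0
clock: 23.87
position: [0.5106, 0.2371, 0.2751]
ee_rot: [-0.456, 0.541, 0.456, 0.54]
ft_force: [0.5, -0.2, 0.7]
grip_width: -0.005
wrist start_top 0.86 [0.5113 0.2342 0.0646]
top hood_handle 0.68 [0.5843 0.0527 0.2126]
top start_top 0.48 [0.5103 0.2388 0.0652]
scene hood_handle 0.62 [0.5902 0.0467 0.2109]
scene start_top 0.7 [0.512  0.2351 0.0692]
scene start_top 0.6 [8.154e-01 7.000e-04 6.000e-04]
wrist hood_handle 0.62 [0.5887 0.0481 0.213 ]
wrist start_top 0.71 [0.5136 0.2376 0.0655]
wrist start_top 0.22 [ 0.5719  0.1389 -0.0012]
[0.51202508 0.23581355 0.27635508]
```

View pics/w9.png

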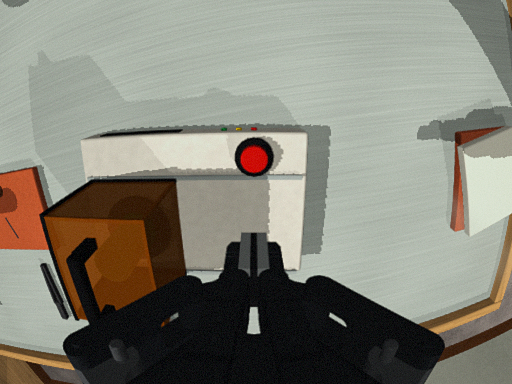

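```bash
python3 -m crank '[[1,[0,0,-1],[0,0,0]],[1,[0,0,-2.5],[0,0,0]],[1,[0,0,-2.8],[0,0,0]],[1,[0,0,-2.8],[0,0,0]],[1,[0,0,-2.8],[0,0,0]],[1,[0,0,-2.8],[0,0,0]],[1,[0,0,-2.5],[0,0,0]],[1,[0,0,-1.5],[0,0,0]],[1,[0,0,-0.8],[0,0,0]],[1,[0,0,-0.4],[0,0,0]],[1,[0,0,0],[0,0,0]]]'
python3 -m crank '[[1,[0,0,-0.3],[0,0,0]],[1,[0,0,-0.3],[0,0,0]],[1,[0,0,0],[0,0,0]]]'
python3 -m crank '[[1,[0,0,-0.2],[0,0,0]],[1,[0,0,-0.2],[0,0,0]],[1,[0,0,0],[0,0,0]]]'
```

```text
clock: 25.38
position: [0.5117, 0.2359, 0.0769]
ee_rot: [-0.455, 0.541, 0.455, 0.541]
ft_force: [0.3, -0.2, 0.5]
grip_width: 0.001
clock: 25.63
position: [0.5122, 0.2359, 0.0715]
ee_rot: [-0.455, 0.541, 0.455, 0.541]
ft_force: [0.1, 0.1, -0.2]
grip_width: -0.001
clock: 25.88
position: [0.5122, 0.236, 0.0674]
ee_rot: [-0.455, 0.541, 0.455, 0.541]
ft_force: [0.4, 0.3, 1.7]
grip_width: -0.003
```

Contact with the button; press on until it bottoms.

```bash
python3 -m crank '[[1,[0,0,-0.2],[0,0,0]],[1,[0,0,-0.2],[0,0,0]],[1,[0,0,0],[0,0,0]]]'
python3 -m crank '[[1,[0,0,-0.2],[0,0,0]],[1,[0,0,-0.1],[0,0,0]],[1,[0,0,0],[0,0,0]]]'
python3 -m crank '[[1,[0,0,-0.1],[0,0,0]],[1,[0,0,-0.1],[0,0,0]],[1,[0,0,0],[0,0,0]],[1,[0,0,0],[0,0,0]]]'
```

```text
clock: 26.13
position: [0.5122, 0.2361, 0.0633]
ee_rot: [-0.455, 0.541, 0.455, 0.541]
ft_force: [0.5, 0.6, 3.6]
grip_width: -0.001
clock: 26.38
position: [0.5123, 0.2361, 0.0611]
ee_rot: [-0.455, 0.541, 0.455, 0.541]
ft_force: [-2.2, -2.7, 10.5]
grip_width: 0.002
clock: 26.72
position: [0.5124, 0.2362, 0.0607]
ee_rot: [-0.456, 0.541, 0.455, 0.541]
ft_force: [-9.6, -6.7, 30.0]
grip_width: 0.001
```

Bottomed (a hard stop well above the 5 N spring). Release and look.

```bash
python3 -m crank '[[1,[0,0,0.3],[0,0,0]],[1,[0,0,0.5],[0,0,0]],[1,[0,0,1],[0,0,0]],[1,[0,0,2],[0,0,0]],[1,[0,0,3],[0,0,0]],[1,[0,0,3],[0,0,0]],[1,[0,0,3],[0,0,0]],[1,[0,0,3],[0,0,0]],[1,[0,0,2],[0,0,0]],[1,[0,0,1],[0,0,0]],[1,[0,0,0],[0,0,0]],[1,[0,0,0],[0,0,0]]]'
python3 - <<'E'
from h import *
N=['hood_handle','start_top','resin_beaker','silver_beaker','tweezers','jar']
for c in ['wrist','top','scene']: marks(c,N,c+'10')
a=cv2.imread('pics/scene10.png')[130:370,180:400];b=cv2.imread('pics/wrist10.png')
cv2.imwrite('pics/fin.png',np.vstack([cv2.resize(a,(330,300),interpolation=2),cv2.resize(b,(330,247))]))
print(telemetry.get_obs()['position'],telemetry.get_obs()['ft_force'])
E
```

```text
clock: 27.72
position: [0.5117, 0.2357, 0.2455]
ee_rot: [-0.455, 0.541, 0.455, 0.541]
ft_force: [-0.3, -0.7, -0.7]
grip_width: -0.002
wrist hood_handle 0.59 [0.5893 0.0497 0.2142]
wrist start_top 0.56 [0.516  0.2363 0.064 ]
wrist tweezers 0.59 [ 7.255e-01 -2.339e-01  6.000e-04]
wrist jar 0.5 [0.5899 0.0511 0.2125]
top start_top 0.39 [0.5131 0.2369 0.0692]
top silver_beaker 0.94 [ 0.5058 -0.3255  0.0147]
top tweezers 0.76 [ 7.234e-01 -2.383e-01 -5.000e-04]
top tweezers 0.19 [ 0.8197 -0.0013  0.002 ]
top jar 0.62 [ 0.8199 -0.001   0.0016]
scene hood_handle 0.59 [0.5899 0.0478 0.214 ]
scene hood_handle 0.25 [ 0.5067 -0.3243  0.0158]
scene start_top 0.47 [0.5117 0.2356 0.0669]
scene silver_beaker 0.77 [ 0.5067 -0.3261  0.0166]
scene tweezers 0.53 [ 0.7234 -0.237  -0.0016]
scene jar 0.68 [ 0.8196  0.0018 -0.0012]
[0.51192473 0.23594526 0.24631862] [0.36255429 0.57037555 0.08922271]
```

View pics/fin.png

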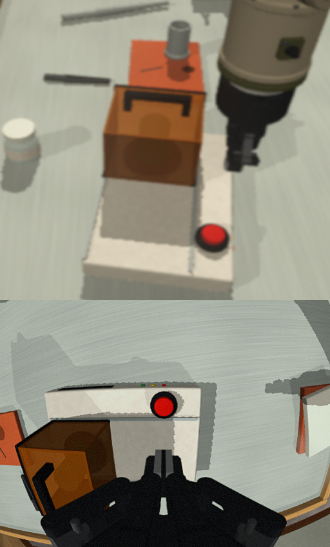

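The final views show the hood home over the turntable, the button back up, and the other things in their places. The robot is clear.

```bash
python3 -c "
from workcell import manip; print(manip.hand_in())"
```

```text
the job is handed in; nothing more can be done
None
```

The job was carried out in the order asked and handed in at about 28 s on the robot's clock, well inside the 64 s limit; no verdict was reported.

- **Beaker:** I gripped the green beaker at 22 N and lowered it in half-millimetre steps until light contact (about 3 N). It touched at the expected height. After release it stood upright, within about 5 mm of the turntable's centre.
- **Hood:** I slid it home by its handle until it stopped hard. It did not move under about 20 N, and the handle stood over the turntable's centre.
- **Button:** I then pressed it to its bottom, about 7 mm down. The force peaked at 30 N, more than the press needed but under the 40 N limit. The last views showed the button back up at about 0.067 m.

**Last checks:** the silver beaker, tweezers and jar measured where they started, to within a few millimetres, and the arm was clear with no force on it. Three things are less certain:
- The networks did not find the green beaker through the amber hood at the end, so its final position rests on the check made before the hood was closed.
- The cameras disagreed by about 7 mm on the beaker's position along y, and I took a middle value.
- A few network reports were plainly wrong (for example "jar" at the handle), and I ignored them.

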